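# Snap the damp-box lid shut all round

## Robot

A 6-joint arm with a two-finger parallel gripper is mounted at the origin on the work surface. World frame = base frame: x ahead of the robot, y to its left, z up, the work surface at z = 0. Lengths are in m, angles in rad, forces in N, time in s.
With the tool pointing down it reaches from about 0.375 to 0.975 m from the base axis. Payload 3.8 kg.
Tool frame: the origin (TCP) lies midway between the tips of the shut fingers; the grasp point (between the pads) lies 19 mm behind it; z points along the fingers, y is the line along which they close (so a half turn about z gives the same grasp; the last joint's range is limited). The gripper opens to 85 mm and grips with 20 to 120 N. Pads are 22 mm wide; open, the fingers measure 114 mm over their backs; the gripper's body (76 mm by 85 mm) begins 54 mm behind the grasp point. The pads swing forward as they close: fully open they stand 13 mm farther back than shut.
Start: joints at [1.267, 0.264, 1.604, -0, 1.274, -0.037], TCP at [0.178, 0.651, 0.231] pointing down, gripper open.
Joint ranges: [-2.63, 2.63], [-0.94, 2.18], [0.31, 2.57], [-1.31, 4.45], [0, 2.66], [-2.55, 2.55]. Speed limits (rad/s): [2.57, 2.57, 3.14, 3.14, 3.14, 3.14].

## Interface

Orientations are given as a rotation vector (axis times angle).
In Python, from workcell import bot gives the robot as it stands.
- The arm moves only by the tool step_arm, never from a script. Its argument "motion" is a list of rows, each a list of 5 numbers: the finger opening in cm, from 0 to 8.54, then the shift along the tool's x, y, z in cm, then the turn about the tool's z in degrees. In form: [[claw, dx, dy, dz, twist], ...]. A call has 1 to 20 rows; each row is the pose to reach, as a shift and turn from the pose commanded when the call began, along the tool's axes at that moment; what a row does not reach only later rows make up. A row lasts 1/10 s, in which the tool goes at most 50 mm and 8.59 degrees, less where a joint would pass 70% of its speed; a pose out of reach is approached as far as the arm can. A call with a gripper value outside its range is refused whole. The fingers move at their own pace and stop on an object; "force" is the grip in N (left out, the last holds). Time passes only in rows, so rows that repeat a pose let the fingers close. It gives the time, the measured TCP pose, the force, the opening and the grip force at its end, in the units of the state.
- bot.read_state(): the state, without advancing time (a new reading comes with each control period).
- bot.read_camera(name): name is "side" or "top"; returns (picture, depth): 400x640x3 uint8, red, green, blue; 400x640 float32, m along the optical axis (not along the pixel's ray), 0 where there is no reading.
- bot.calibration(name): a dict with "mtx" (3x3 intrinsics, pixels), "origin" and "orientation" of the camera in the world. Camera axes: x right, y up, looking along -z (the intrinsics and any distortion apply to the point x, -y, -z); pixel columns grow to the right and rows downward; lengths in m; the calibration is good to about 2 mm. A picture is of the moment at which its call begins. calibration takes no time and is no camera call.
- bot.finish_job(): hands the job in; it is judged then, once.
The state is a dict: "time": time; "q": joint angles; "joint_vel": joint speeds; "joint_torque": joint torques, N m; "tool_pos": TCP position; "tcp_rot": TCP orientation; "wrist_force": force on the tool from outside, world axes, zero at the start; "torque": the same for the moment, N m; "width": opening from 0.0 (shut) to 1.0 (fully open); "grip_force": force on a finger pad.
Only numpy, scipy, OpenCV 4.12 (cv2) and the standard library are available. Lean on these libraries where they do the work, as an engineer would, in place of code of your own. Each camera call takes 0.05 s, during which the arm holds its last target. There are 200 camera calls.

## Task

The lid of the white rectangular damp box on the potter's table has only been laid on: the rim sections along its four sides still stand up. With the fingertips press around the rim, side by side, until every section clicks down flush, so that the clay inside stays moist. Press firmly but without crushing the box, leave it standing where it is (never lift or shove it), and leave the pots and tools around it alone.

Things in the scene. Friction and masses are not known exactly. Their poses are not given: they have to be found in the camera images.
- damp_box: White plastic tub, loose, about 0.8 kg, walls 168 x 124 mm, foot 162 x 118 mm, with a grey lid 184 mm (its x) by 140 mm (its y), corners rounded. Origin: centre of the underside; z up. The lid's flat middle (136 x 92 mm, top 71.5 mm above the table) does not move; around it runs a rim 24 mm wide in four sections, one to a side, mitred at the corners, each bending on a crease along the middle's edge.
- rim_front (a joint): bend of the rim section on the box's -x side (a short side, nearest the robot at yaw 0; crease 68 mm from the box's centre, 74 mm up; 92 mm long at the crease, 140 mm at its outer edge): 0 = standing up, its outer edge about 83 mm above the table; 0.30 rad = snapped shut, its top level at 76 mm, against a firm stop
- rim_far (a joint): the same for the box's +x short side. Pressed on its outer half a section resists with up to 7 N (at its edge) to 14 N, then past half-way snaps down by itself and stays; let go earlier, it springs up again. Pressing one section does not shut another
- rim_left (a joint): the same for the box's +y side (a long side: crease 46 mm from the box's centre, 136 mm long there, 184 mm at its outer edge)
- rim_right (a joint): the same for the box's -y long side
- rim_front_press (a point): a point on the upper face of the -x section, at the middle of its length and 15.5 mm out from its crease, where three small thumb ribs are; it moves with the section: about 80.5 mm above the table when up, 76 mm when shut
- rim_far_press (a point): the same point of the +x section
- rim_left_press (a point): the same point of the +y section
- rim_right_press (a point): the same point of the -y section
- glaze_jar_small: loose bystander near the box's +y side: round white jar with screw cap, 48 mm across, 58 mm high; origin at the centre of its underside
- wood_rib: loose bystander lying near the box's -y side: flat oval wooden rib, 92 x 52 x 7 mm; origin under its centre
- cork_block: loose bystander beyond the box's +x side: cork block 48 x 75 x 32 mm; origin under its centre
- glaze_jar_tall: loose bystander: round white jar with screw cap, 54 mm across, 88 mm high; origin at the centre of its underside
- bisque_bowl: loose bystander: fired bowl standing upside down, a dome 124 mm across and 59 mm high; origin under its centre
- brush_pot: loose bystander: terracotta pot 82 mm across, 98 mm high, with brushes standing in it up to about 215 mm; origin under its centre
- brush: loose bystander: brush lying on the table, long side along its x; origin under its middle
- loop_tool: loose bystander: wooden-handled loop trimming tool 170 mm long, lying along its x; origin near its middle, on the table
Not all that is in view belongs to the job. What is shaped like the damp_box but green is not meant.

How it is judged:
By the outcome, as a careful person would: the job done as asked, in the order asked, and still so for the second after the job is handed in, with the robot touching nothing.
It also fails if it takes over 45 s, if anything falls off the work surface, if the arm or the gripper's body presses on something with over 40 N, if the wrist force passes 120 N, or if a joint passes its speed limit or range.

## Working session

There is one attempt and no reset: what is moved stays moved. The work goes in short steps, Python scripts to look and compute and a tool call to move; the robot and the scene stay as the last step left them, time stands still between calls to the robot, and variables do not carry over. Pictures are saved under pics/ and viewed, at most 10 in all, crops included, and the job is handed in when it is done.

Besides the shell and the picture viewer there is one more tool, called after "Emit:" as name(argument=value, ...) on one line, values as JSON. step_arm: Moves the arm, as the interface text tells. Its arguments: {"type":"object","properties":{"motion":{"type":"array","items":{"type":"array","items":{"type":"number"}}},"force":{"type":"number"}},"required":["motion"]}

```bash
mkdir -p pics
python3 - <<'E'
from workcell import bot
import cv2,numpy as np
for n in("top","side"):
    p,d=bot.read_camera(n); cv2.imwrite(f"pics/{n}0.png",p[:,:,::-1]); np.savez(f"pics/{n}0.npz",p=p,d=d)
    c=bot.calibration(n); print(n,c)
print(bot.read_state())
E
```

```text
top {'mtx': array([[418.47047103,   0.        , 325.01438987],
       [  0.        , 418.47047103, 201.54499597],
       [  0.        ,   0.        ,   1.        ]]), 'origin': array([ 0.42961599, -0.02499038,  1.44404731]), 'orientation': array([ 0.05991473, -0.0514273 , -1.55139216])}
side {'mtx': array([[394.05090219,   0.        , 318.71086535],
       [  0.        , 394.05090219, 201.53746905],
       [  0.        ,   0.        ,   1.        ]]), 'origin': array([0.39120866, 0.82761116, 0.78528963]), 'orientation': array([ 0.1004819 , -1.29455475, -2.70898964])}
{'time': 0.1, 'q': array([ 1.26708339e+00,  2.64697313e-01,  1.60527773e+00, -4.15717694e-05,
        1.27370702e+00, -3.68865914e-02]), 'joint_vel': array([ 0.00043866, -0.00276617, -0.00304132,  0.001268  , -0.00146105,
       -0.00179538]), 'joint_torque': array([ 3.19650071e-04, -5.16706324e+01, -3.68589735e+01, -4.59251154e-06,
        6.36198762e-03, -1.69038628e-05]), 'tool_pos': array([0.1777802 , 0.65045953, 0.23005163]), 'tcp_rot': array([-0.41782648, -3.11336412,  0.00324481]), 'wrist_force': array([ 0.96108094,  0.20512384, -0.53073616]), 'torque': array([-0.06877778,  0.04935226,  0.00471791]), 'grip_force': 0.0, 'width': 1.0031359808707503}
```

View pics/top0.png

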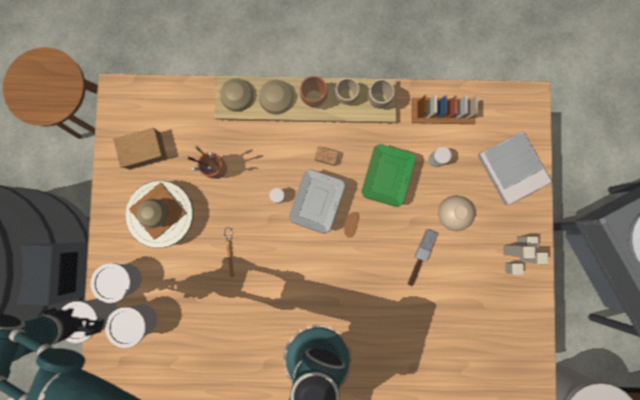

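View pics/side0.png

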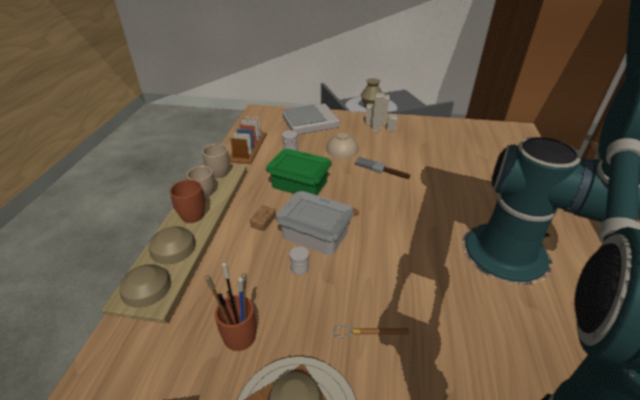

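The box meant is the grey-lidded one at top (318,200) / side (315,220): it has the small jar, rib and cork around it. The others are the green one (390,175) and a flat white slab (515,167), which don't fit. I'll measure and make a confirming crop.

```bash
cat > h.py <<'E'
from workcell import bot
import cv2,numpy as np
from scipy.spatial.transform import Rotation as R
def cloud(n,d):
    c=bot.calibration(n);K=c["mtx"];v,u=np.mgrid[:400,:640]
    P=np.stack([(u-K[0,2])/K[0,0]*d,-(v-K[1,2])/K[1,1]*d,-d],-1)
    return P@R.from_rotvec(c["orientation"]).as_matrix().T+c["origin"]
def boxrect(n,p,d,lo=0.06,hi=0.1,cen=None):
    P=cloud(n,d);h=cv2.cvtColor(p,cv2.COLOR_RGB2HSV)
    m=((h[...,1]<70)&(P[...,2]>lo)&(P[...,2]<hi)&(d>0)).astype(np.uint8)
    k,l,s,c=cv2.connectedComponentsWithStats(m)
    return P,l,s,c
E
python3 - <<'E'
from h import *
for n in("top","side"):
    z=np.load(f"pics/{n}0.npz");p,d=z["p"],z["d"]
    P,l,s,c=boxrect(n,p,d)
    for i in range(1,len(s)):
        if s[i,4]<150: continue
        X=P[l==i]
        if not(0.3<X[:,0].mean()<0.8 and abs(X[:,1].mean())<.35):continue
        r=cv2.minAreaRect(X[:,:2].astype(np.float32)); print(n,s[i],c[i].round(),X.mean(0).round(4),r,np.percentile(X[:,2],[5,25,50,75,95]).round(4), cv2.boxPoints(r).round(3).tolist())
a=np.load("pics/top0.npz");b=np.load("pics/side0.npz")
A=cv2.resize(a["p"][140:250,250:420],None,fx=4,fy=4,interpolation=3)[:,:400+280][:, :640]
B=cv2.resize(b["p"][175:285,240:370],None,fx=4,fy=4,interpolation=3)
cv2.imwrite("pics/crop1.png",np.hstack([A[:,:400],B[:,:400]])[:,:,::-1])
E
```

```text
top [ 290  170   56   63 2436] [317. 201.] [0.5284 0.0086 0.0758] ((0.5288758873939514, 0.008866332471370697), (0.14415425062179565, 0.18784911930561066), 72.4658203125) [0.0683 0.0718 0.0755 0.0796 0.0838] [[0.4180000126361847, -0.03200000151991844], [0.597000002861023, -0.08799999952316284], [0.6399999856948853, 0.04899999871850014], [0.460999995470047, 0.10599999874830246]]
side [ 276  191   78   50 2466] [315. 215.] [0.5274 0.0177 0.0749] ((0.5287403464317322, 0.015253588557243347), (0.14414739608764648, 0.18759503960609436), 71.91455078125) [0.0691 0.0711 0.0745 0.0785 0.0816] [[0.4169999957084656, -0.024000000208616257], [0.5960000157356262, -0.0820000022649765], [0.6399999856948853, 0.054999999701976776], [0.4620000123977661, 0.11299999803304672]]
```

View pics/crop1.png

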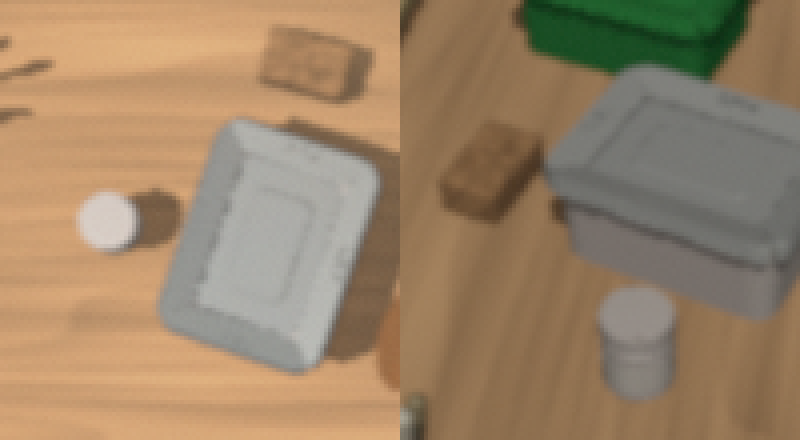

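The crop confirms a grey-lidded white tub, rim up, with rib ticks on its sides and the small jar, cork and rib beside it. Its yaw of about -17.5° already nearly matches the tool's axes, so no twist is needed. The two views differ by 6 mm in y, so I'll shut the fingers, hover over the left section and calibrate against the visible tip.

Emit:
step_arm(motion=[[0, -5, -4.5, 0, 0], [0, -51, -46, 0, 0], [0, -51, -46, 0, 0], [0, -51, -46, 0, 0], [0, -51, -46, 0, 0], [0, -51, -46, 0, 0], [0, -51, -46, 0, 0], [0, -51, -46, 0, 0], [0, -51, -46, 0, 0], [0, -51, -46, 0, 0], [0, -51, -46, 0, 0], [0, -51, -46, 0, 0], [0, -51, -46, 0, 0], [0, -51, -46, 0, 0], [0, -51, -46, 0, 0], [0, -51, -46, 0, 0], [0, -51, -46, 10, 0], [0, -51, -46, 10, 0], [0, -51, -46, 10, 0], [0, -51, -46, 10, 0]])

```text
time: 2.1
tool_pos: [0.5471, 0.074, 0.1307]
tcp_rot: [-0.415, -3.111, 0.001]
wrist_force: [0.9, -0.5, 0.9]
width: 0.005
grip_force: 0.0
```

Run:
```python
from h import *
out=[]
for n in("top","side"):
    p,d=bot.read_camera(n); np.savez(f"pics/{n}1.npz",p=p,d=d)
    c=bot.calibration(n);s=bot.read_state();t=s["tool_pos"]
    q=R.from_rotvec(c["orientation"]).inv().apply(t-c["origin"]);K=c["mtx"]
    px=(K[0,2]-K[0,0]*q[0]/q[2],K[1,2]+K[1,1]*q[1]/q[2]);print(n,t,s["tcp_rot"],px)
    x,y=(int(v) for v in px)
    f=cv2.resize(p[y-50:y+50,x-50:x+50],None,fx=4,fy=4,interpolation=3)
    w=((np.array(px)-[x-50,y-50])*4).astype(int); cv2.drawMarker(f,tuple(int(v) for v in w),(255,0,0),0,8)
    out.append(f)
cv2.imwrite("pics/c2.png",np.hstack(out)[:,:,::-1])
```

```text
top [0.54919763 0.07398439 0.13293331] [4.15531722e-01 3.11258467e+00 7.94500426e-04] (np.float64(296.26364149785456), np.float64(192.66974652959573))
side [0.5504019  0.07390419 0.13416217] [4.15501887e-01 3.10989892e+00 1.57361949e-03] (np.float64(302.3160019466551), np.float64(210.7500184099622))
```

View pics/c2.png

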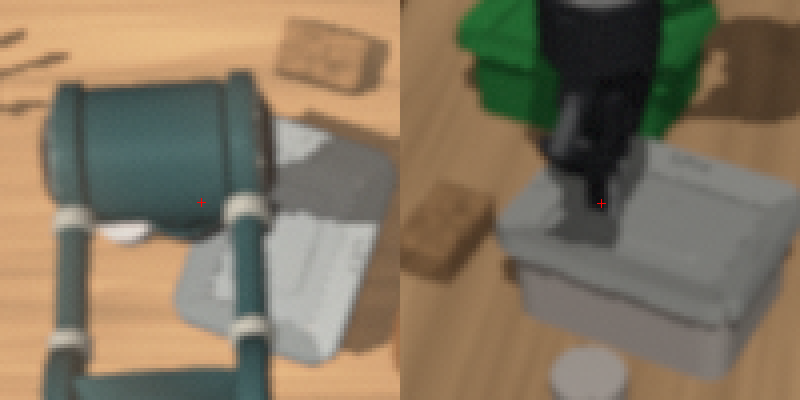

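The tip in the side view is about 1 px below the projected mark, which puts the side camera a few mm too far in +y. So I take the centre as (0.529, 0.010). Shift 4 mm inwards and descend.

Emit:
step_arm(motion=[[0, 0, -0.4, 2, 0], [0, 0, -0.4, 3.8, 0], [0, 0, -0.4, 4.2, 0], [0, 0, -0.4, 4.5, 0], [0, 0, -0.4, 4.7, 0], [0, 0, -0.4, 4.7, 0]])

```text
time: 2.8
tool_pos: [0.5485, 0.0692, 0.0855]
tcp_rot: [0.417, 3.112, 0.001]
wrist_force: [-0.4, -0.1, 0.0]
width: 0.0
grip_force: 0.0
```

Emit:
step_arm(motion=[[0, 0, 0, 0.2, 0], [0, 0, 0, 0.4, 0], [0, 0, 0, 0.5, 0], [0, 0, 0, 0.6, 0], [0, 0, 0, 0.6, 0]])

```text
time: 3.3
tool_pos: [0.5485, 0.0694, 0.0791]
tcp_rot: [0.418, 3.112, 0.001]
wrist_force: [0.1, -0.3, -0.0]
width: 0.003
grip_force: 0.1
```

Emit:
step_arm(motion=[[0, 0, 0, 0.1, 0], [0, 0, 0, 0.2, 0], [0, 0, 0, 0.2, 0]])

```text
time: 3.6
tool_pos: [0.5473, 0.0689, 0.0761]
tcp_rot: [-0.418, -3.113, 0.0]
wrist_force: [-0.6, -0.4, 2.0]
width: 0.001
grip_force: 1.0
```

Emit:
step_arm(motion=[[0, 0, 0, 0.1, 0], [0, 0, 0, 0.2, 0], [0, 0, 0, 0.2, 0]])

```text
time: 3.9
tool_pos: [0.5476, 0.069, 0.0759]
tcp_rot: [-0.418, -3.113, 0.0]
wrist_force: [-4.8, -0.8, 13.5]
width: -0.0
grip_force: 6.5
```

```bash
cat > look.py <<'E'
from h import *
import sys
p,d=bot.read_camera("side"); np.savez(f"pics/side{sys.argv[1]}.npz",p=p,d=d)
cv2.imwrite(f"pics/s{sys.argv[1]}.png",cv2.resize(p[165:275,240:390],None,fx=5,fy=5,interpolation=3)[:,:,::-1])
s=bot.read_state();print(s["time"],s["tool_pos"],s["wrist_force"])
E
python3 look.py 2
```

```text
3.95 [0.54759901 0.06897904 0.07593774] [-5.29006392 -0.42916822 11.43684507]
```

View pics/s2.png

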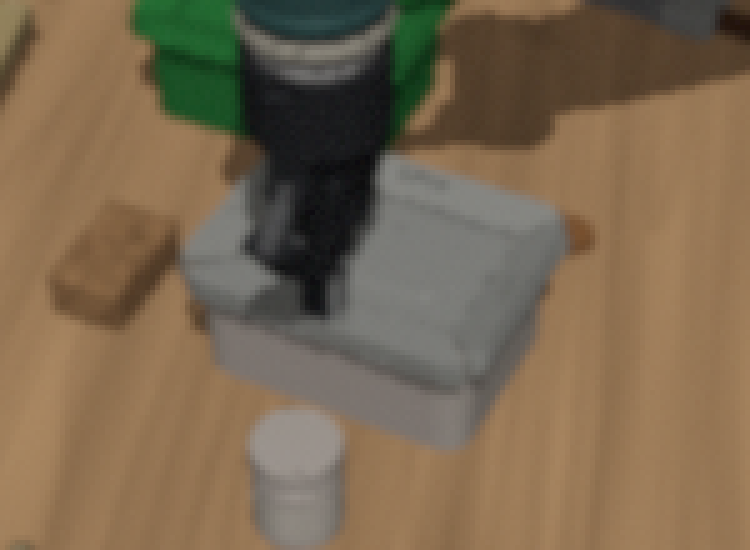

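The tip sits at crop (318,315) on the left rim, near its middle, at z≈76 mm, which is the shut level. I'll press slightly harder, then lift and look.

Emit:
step_arm(motion=[[0, 0, 0, 0.1, 0], [0, 0, 0, 0.2, 0], [0, 0, 0, 0.2, 0]])

```text
time: 4.25
tool_pos: [0.5492, 0.0691, 0.0758]
tcp_rot: [0.418, 3.111, 0.001]
wrist_force: [-6.4, -0.6, 20.4]
width: -0.001
grip_force: 10.1
```

Emit:
step_arm(motion=[[0, 0, 0, -2, 0], [0, 0, 0, -5, 0], [0, 0.5, -5, -5, 0], [0, 0.5, -10, -5, 0], [0, 0.5, -12.4, -5, 0], [0, 0.5, -12.4, -5, 0], [0, 0.5, -12.4, -3, 0], [0, 0.5, -12.4, -1.4, 0], [0, 0.5, -12.4, -1.4, 0]])

```text
time: 5.15
tool_pos: [0.508, -0.0484, 0.0837]
tcp_rot: [-0.417, -3.109, -0.001]
wrist_force: [0.6, 0.4, -0.7]
width: -0.003
grip_force: 0.0
```

```bash
python3 look.py 3
python3 - <<'E'
from h import *
# mean heights in box frame strips, before/after
u=np.array([.9532,-.3024]);v=np.array([.3024,.9532])
for f in("side0","side3"):
    z=np.load(f"pics/{f}.npz");P=cloud("side",z["d"]);q=P[...,:2]-[.5288,.0145]
    a,b=q@u,q@v
    for nm,m in dict(left=(abs(a)<.05)&(b>.057)&(b<.067),far=(abs(b)<.03)&(a>.078)&(a<.088),front=(abs(b)<.03)&(a<-.078)&(a>-.088),right=(abs(a)<.05)&(b<-.057)&(b>-.067),mid=(abs(a)<.05)&(abs(b)<.03)).items():
        h=P[...,2][m];h=h[(h>.05)&(h<.1)];print(f,nm,len(h),np.median(h).round(4))
E
```

```text
5.2 [ 0.5089349  -0.04845955  0.08496458] [-0.13430328  0.67730882  0.93726688]
side0 left 167 0.0786
side0 far 56 0.0793
side0 front 44 0.0803
side0 right 100 0.0791
side0 mid 509 0.0713
side3 left 137 0.0746
side3 far 57 0.0794
side3 front 45 0.0798
side3 right 106 0.0798
side3 mid 508 0.0714
```

View pics/s3.png

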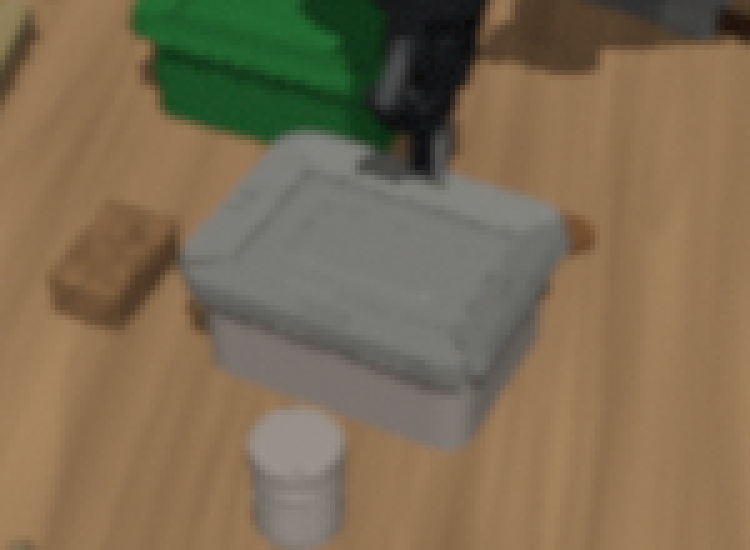

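The left section dropped about 4 mm and is shut; the box hasn't moved. The tip is over the right rim at crop (425,175). Press it.

Emit:
step_arm(motion=[[0, 0, 0, 0.3, 0], [0, 0, 0, 0.6, 0], [0, 0, 0, 0.8, 0], [0, 0, 0, 1.0, 0], [0, 0, 0, 1.1, 0], [0, 0, 0, 1.2, 0], [0, 0, 0, 1.3, 0], [0, 0, 0, 1.3, 0]])

```text
time: 6.0
tool_pos: [0.5116, -0.0492, 0.0759]
tcp_rot: [0.417, 3.111, 0.0]
wrist_force: [-3.6, 1.0, 13.9]
width: 0.004
grip_force: 7.0
```

Emit:
step_arm(motion=[[0, 0, 0, 0.2, 0], [0, 0, 0, 0.2, 0], [0, 0, 0, -2, 0], [0, 0, 0, -5, 0], [0, 3, 2.4, -5, 0], [0, 6, 4.8, -5, 0], [0, 8.1, 6.5, -5, 0], [0, 8.1, 6.5, -5, 0], [0, 8.1, 6.5, -3, 0], [0, 8.1, 6.5, -1.4, 0], [0, 8.1, 6.5, -1.4, 0], [0, 8.1, 6.5, -1.4, 0]])

```text
time: 7.2
tool_pos: [0.4493, 0.0346, 0.0873]
tcp_rot: [-0.418, -3.113, 0.0]
wrist_force: [-0.3, -0.7, 0.1]
width: 0.005
grip_force: 0.0
```

```bash
cat > hts.py <<'E'
from h import *
import sys
u=np.array([.9532,-.3024]);v=np.array([.3024,.9532])
z=np.load(f"pics/{sys.argv[1]}.npz");P=cloud("side",z["d"]);q=P[...,:2]-[.5288,.0145]
a,b=q@u,q@v
for nm,m in dict(left=(abs(a)<.05)&(b>.057)&(b<.067),far=(abs(b)<.03)&(a>.078)&(a<.088),front=(abs(b)<.03)&(a<-.078)&(a>-.088),right=(abs(a)<.05)&(b<-.057)&(b>-.067),mid=(abs(a)<.05)&(abs(b)<.03)).items():
    h=P[...,2][m];h=h[(h>.05)&(h<.1)];print(nm,len(h),np.median(h).round(4))
E
python3 look.py 4; python3 hts.py side4
```

```text
7.25 [0.44979073 0.03458208 0.08780506] [-0.42044684  0.58616901  0.2444683 ]
left 121 0.0749
far 54 0.0792
front 38 0.0802
right 53 0.0752
mid 508 0.0713
```

View pics/s4.png

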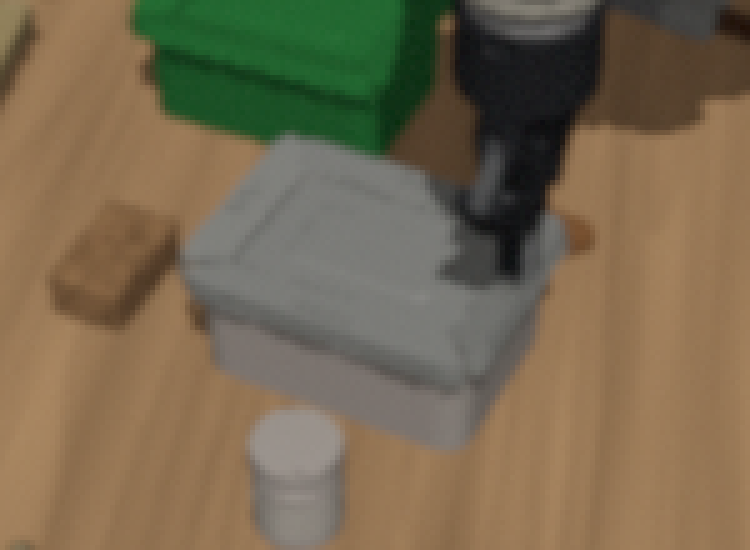

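Right is shut too (about 75 mm). The tip at (510,275) is over the front rim. Press it.

Emit:
step_arm(motion=[[0, 0, 0, 0.3, 0], [0, 0, 0, 0.6, 0], [0, 0, 0, 0.8, 0], [0, 0, 0, 1.0, 0], [0, 0, 0, 1.1, 0], [0, 0, 0, 1.2, 0], [0, 0, 0, 1.3, 0], [0, 0, 0, 1.4, 0], [0, 0, 0, 1.4, 0]])

```text
time: 8.15
tool_pos: [0.4496, 0.0348, 0.0758]
tcp_rot: [0.418, 3.114, -0.0]
wrist_force: [-7.7, -0.2, 20.4]
width: 0.001
grip_force: 10.0
```

Emit:
step_arm(motion=[[0, 0, 0, -2, 0], [0, 0, 0, -5, 0], [0, -4, -0.2, -5, 0], [0, -8, -0.3, -5, 0], [0, -12, -0.4, -5, 0], [0, -16.8, -0.6, -5, 0], [0, -16.8, -0.6, -5, 0], [0, -16.8, -0.6, -3, 0], [0, -16.8, -0.6, -1.4, 0], [0, -16.8, -0.6, -1.4, 0], [0, -16.8, -0.6, -1.4, 0]])

```text
time: 9.25
tool_pos: [0.6083, -0.015, 0.0865]
tcp_rot: [-0.417, -3.112, 0.0]
wrist_force: [0.4, 0.6, 0.3]
width: -0.002
grip_force: 0.0
```

```bash
python3 look.py 5; python3 hts.py side5
```

```text
9.3 [ 0.60919404 -0.01505002  0.08747218] [-0.19748169 -0.534679   -0.31665467]
left 128 0.0743
far 54 0.0791
front 59 0.0748
right 74 0.0748
mid 508 0.0714
```

View pics/s5.png

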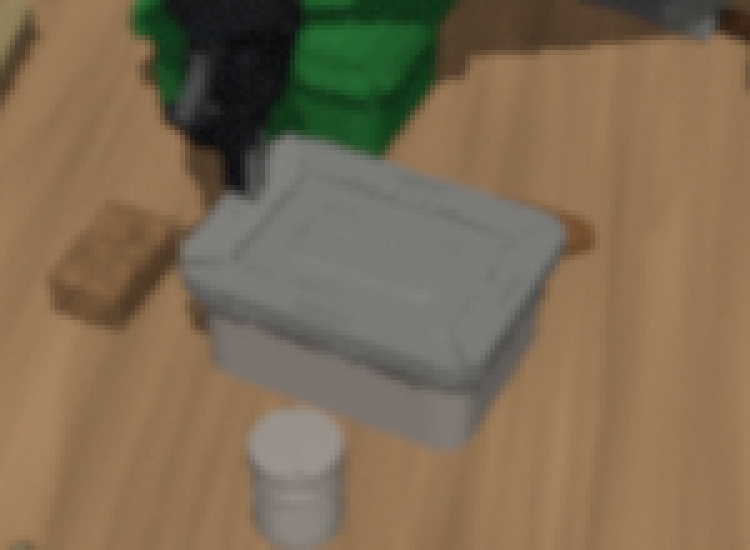

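Three are shut, and the tip at (238,190) is over the far rim. Press it.

Emit:
step_arm(motion=[[0, 0, 0, 0.3, 0], [0, 0, 0, 0.6, 0], [0, 0, 0, 0.8, 0], [0, 0, 0, 1.0, 0], [0, 0, 0, 1.1, 0], [0, 0, 0, 1.2, 0], [0, 0, 0, 1.3, 0], [0, 0, 0, 1.4, 0], [0, 0, 0, 1.4, 0]])

```text
time: 10.2
tool_pos: [0.6107, -0.0154, 0.0759]
tcp_rot: [0.417, 3.111, 0.0]
wrist_force: [-2.6, 0.7, 13.5]
width: -0.003
grip_force: 6.4
```

Emit:
step_arm(motion=[[0, 0, 0, -2, 0], [0, 0, 0, -6, 0], [0, 0, 0, -11, 0], [0, 0, 0, -15, 0], [0, 0, 0, -15, 0], [0, 0, 0, -15, 0]])

```text
time: 10.8
tool_pos: [0.6101, -0.0152, 0.2246]
tcp_rot: [0.417, 3.111, 0.0]
wrist_force: [-0.8, -0.1, -0.5]
width: -0.002
grip_force: 0.0
```

```bash
python3 look.py 6; python3 hts.py side6
```

```text
10.85 [ 0.6088893  -0.01517323  0.22253773] [-0.62850215 -0.34751323 -0.45090379]
left 123 0.0748
far 52 0.0751
front 59 0.0753
right 73 0.0747
mid 517 0.0713
```

View pics/s6.png

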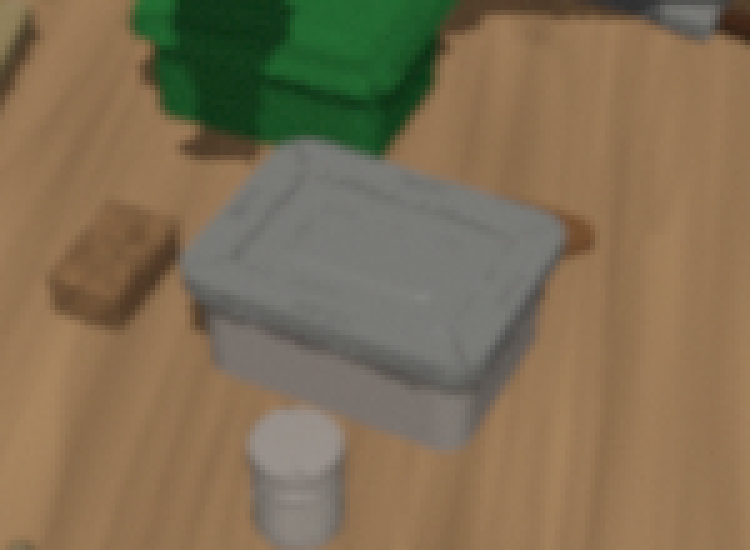

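All four rims now read about 75 mm and look level, nothing has moved, and the arm is clear. Handing in.

```bash
python3 -c "
from workcell import bot
print(bot.finish_job())"
```

```text
the job is handed in; nothing more can be done
None
```

All four rim sections of the white damp box are pressed down flush; the box and the things beside it look unmoved, and I handed the job in at about 11 s with the arm clear (the hand-in returned no verdict).

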